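# Turn a moulded jar saddle out of its half-round mould and put it in the blue tote

### The job

The green half-round jar saddle lies sunk in the open aluminium mould, where it cannot be gripped: push one of its long edges down into the mould so that it slides round in the trough and the opposite edge stands well proud, and let it rest there. Then pinch the proud edge, lift the saddle out and set it down, without dropping it, hollow side up on the floor of the blue tote. Leave the two jars in the grey tote where they are.

Things in the scene. Friction and masses are not known exactly. Their poses are not given: they have to be found in the camera images.
- mould: Fixed aluminium block, 190 (own x) by 150 (own y) by 92 mm high, on two steel feet (215 x 34 x 12 mm) along its +y and -y ends. In its top an open half-round trough, radius 75 mm, 122 mm long along own y, closed by 14 mm end walls of full height; the trough's axis lies in the top face. Polished: plastic slides on it with friction about 0.4 (varies). Origin: centre of the underside; z up.
- mould_face (a point): Point at the centre of the trough, level with the mould's top face (92 mm above the table).
- saddle: Loose green plastic half-round shell, about 0.16 kg (varies): 112 mm long along own y, wall 8.5 mm, inner radius 64, outer 72 mm (73.5 over four small lengthwise ribs), spanning 84 degrees either side of its lowest line. Origin: outside of the lowest line, mid length; own z points to its axis of curvature, 73.5 mm off, and to its hollow side. Starts level in the trough, axis along the mould's.
- saddle_edge_a (a point): Middle of the saddle's long edge on its own -x side, half way through the wall, 68 mm from the axis of curvature. At the start both edges are about 9 mm below the mould's top face, 2 mm from the trough wall. Pushing an edge down (about 2 to 10 N) slides the saddle round in the trough; its axis then stays about 2 mm below the mould's face.
- saddle_edge_b (a point): Middle of the saddle's long edge on its own +x side, as edge_a. Turned by 0.5 rad the risen edge stands about 25 mm above the mould's face, and up to about 0.5 rad the saddle stays as turned when let go.
- blue_tote: Fixed open blue plastic tote, empty: 235 mm (own x) by 205 mm (own y) by 48 mm high outside, walls and floor 5 mm. The saddle goes here. Origin: centre of the underside. It stands to the left or to the right of the mould.
- blue_tote_in (a point): Centre of the blue tote's inner floor.
- grey_tote: Fixed open grey tote of the same size, on the other side of the mould; holds two white jars. Not for the saddle. Origin: centre of the underside.
- jar1: White plastic jar, 72 mm diameter, 82 mm high, standing in the grey tote; origin under its centre. Leave alone.
- jar2: White plastic jar like jar1, also in the grey tote. Leave alone.

How it is judged:
By the outcome, as a careful person would: the job done as asked, in the order asked, and still so for the second after the job is handed in, with the robot touching nothing.
It also fails if it takes over 51 s, if anything falls off the work surface, if the arm or the gripper's body presses on something with over 40 N, if the wrist force passes 120 N, or if a joint passes its speed limit or range.

### The arm

A 6-joint arm with a two-finger parallel gripper is mounted at the origin on the work surface. World frame = base frame: x ahead of the robot, y to its left, z up, the work surface at z = 0. Lengths are in mm, angles in rad, forces in N, time in s.
With the tool pointing down it reaches from about 300 to 775 mm from the base axis. Payload 14.6 kg.
Tool frame: the origin (TCP) lies at the very end of the fingers, on their centre line; the grasp point (between the pads) lies 19 mm behind it; z points along the fingers, y is the line along which they close (so a half turn about z gives the same grasp; the last joint's range is limited). The gripper opens to 94 mm and grips with 3 to 60 N. Pads are 16 mm wide; open, the fingers measure 119 mm over their backs; the gripper's body (75 mm by 177 mm) begins 78 mm behind the grasp point.
Start: joints at [1.14, 0.3, 1.521, -0, 1.321, -0.067], TCP at [195.702, 513.994, 179.146] pointing down, gripper open.
Joint ranges: [-3.03, 3.03], [-0.79, 2.21], [0.23, 2.52], [-1.04, 4.18], [0, 3.07], [-2.55, 2.55]. Speed limits (rad/s): [2.22, 2.22, 2.57, 3.14, 3.14, 3.14].

### API

Orientations are given as [roll, pitch, yaw] about the fixed x, y, z axes, in that order (R = Rz(yaw) Ry(pitch) Rx(roll)).
In Python, from cell import manip gives the robot as it stands.
- The arm moves only by the tool servo_tool, never from a script. Its argument "rows" is a list of rows, each a list of 7 numbers: the turn, a rotation vector about the world's x, y, z in degrees, then the shift along the world's x, y, z in mm, then the closure, from 0 (fully open) to 1 (shut). In form: [[rx, ry, rz, dx, dy, dz, fingers], ...]. A call has 1 to 20 rows; each row shifts and turns the commanded pose from where the row before left it; what a row does not reach is not made up. A row lasts 1/8 s, in which the tool goes at most 62.5 mm and 10.7 degrees, less where a joint would pass 70% of its speed; a pose out of reach is approached as far as the arm can. A call with a gripper value outside its range is refused whole. The fingers move at their own pace and stop on an object; "grip_force" is the grip in N (left out, the last holds). Time passes only in rows, so rows that do not move let the fingers close. It gives the time, the measured TCP pose, the force, the opening and the grip force at its end, in the units of the state.
- manip.read_state(): the state, without advancing time (a new reading comes with each control period).
- manip.camera(name): name is "scene" or "side" or "wrist"; returns the picture (480x640x3 uint8, red, green, blue); there is no depth.
- manip.camera_info(name): a dict with "fx", "fy", "cx", "cy" (pixels), "position" and "rotation" of the camera in the world; the wrist camera has in their place "T_tool_cam" (4x4, takes a point from camera to tool coordinates, whose origin is the TCP and whose axes are the flange's). Camera axes: x right, y down, z forward; pixel columns grow to the right and rows downward; lengths in mm; the calibration is good to about 2 mm. A picture is of the moment at which its call begins: read the wrist's pose just before it. camera_info takes no time and is no camera call.
- manip.sign_off(): hands the job in; it is judged then, once.
The state is a dict: "clock": time; "joints": joint angles; "qd": joint speeds; "effort": joint torques, N m; "eef_pos": TCP position; "eef_rot": TCP orientation; "wrist_force": force on the tool from outside, world axes, zero at the start; "moment": the same for the moment, N m; "finger_gap": finger opening in mm; "finger_force": force on a finger pad.
Only numpy, scipy, OpenCV 4.12 (cv2) and the standard library are available. Lean on these libraries where they do the work, as an engineer would, in place of code of your own. Each camera call takes 0.05 s, during which the arm holds its last target. There are 200 camera calls.

## Working session

There is one attempt and no reset: what is moved stays moved. The work goes in short steps, Python scripts to look and compute and a tool call to move; the robot and the scene stay as the last step left them, time stands still between calls to the robot, and variables do not carry over. Pictures are saved under pics/ and viewed, at most 12 in all, crops included, and the job is handed in when it is done.

Besides the shell and the picture viewer there is one more tool, called after "Call:" by a JSON object that holds its "op" and its "data", one argument or row to a line. servo_tool: Moves the arm, as the interface text tells. Its arguments: {"type":"object","properties":{"rows":{"type":"array","items":{"type":"array","items":{"type":"number"}}},"grip_force":{"type":"number"}},"required":["rows"]}

```bash
mkdir -p pics; python3 - <<'E'
from cell import manip
import cv2, numpy as np
s=manip.read_state(); print(s['clock'],s['eef_pos'],s['eef_rot'])
for n in ("scene","side","wrist"):
    i=manip.camera_info(n); print(n,{k:np.round(v,4).tolist() for k,v in i.items()})
    cv2.imwrite(f"pics/{n}0.png",manip.camera(n)[:,:,::-1])
a=[cv2.imread(f"pics/{n}0.png") for n in("scene","side")]
E
```

```text
0.0 [195.59120888 513.73514279 178.58138511] [-3.14041600e+00 -5.95211633e-05  2.77776245e+00]
scene {'fx': 560.1726, 'fy': 560.1726, 'cx': 317.2528, 'cy': 241.7971, 'position': [1500.6546, 274.3668, 738.9712], 'rotation': [-2.1381, -0.0136, 1.8567]}
side {'fx': 556.3332, 'fy': 556.3332, 'cx': 323.0858, 'cy': 244.512, 'position': [136.9296, -1030.1947, 830.0614], 'rotation': [-2.157, -0.023, -0.3393]}
wrist {'fx': 394.7107, 'fy': 394.7107, 'cx': 318.6746, 'cy': 244.8301, 'T_tool_cam': [[0.0, -0.9596, -0.2812, 82.005], [1.0, 0.0004, -0.0013, 0.3277], [0.0014, -0.2812, 0.9596, -206.6202], [0.0, 0.0, 0.0, 1.0]]}
```

View pics/scene0.png

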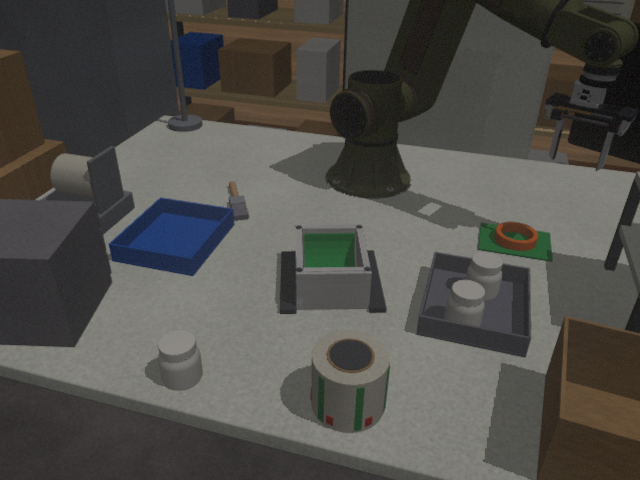

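View pics/side0.png

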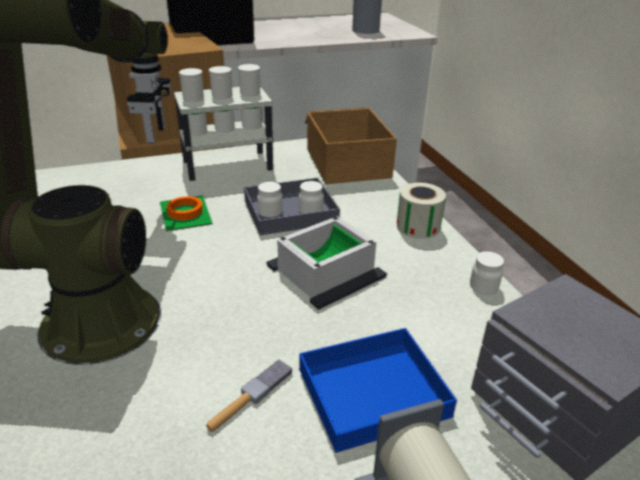

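The scene picture shows the mould at about (333,265) with green inside, and the blue tote at about (175,235). The grey tote with the jars is at (475,300). The side picture shows the mould at (327,258), the blue tote at (375,388), and clutter near the tote: a cream cylinder at (420,450) and drawers on the right.

```bash
cat > h.py <<'E'
from cell import manip
import cv2, numpy as np
from scipy.spatial.transform import Rotation as R
def pose(n,st=None):
    i=manip.camera_info(n); K=(i['fx'],i['fy'],i['cx'],i['cy'])
    if n=='wrist':
        s=st or manip.read_state(); Rt=R.from_euler('xyz',s['eef_rot']).as_matrix(); T=np.array(i['T_tool_cam'])
        return K,Rt@T[:3,:3],np.array(s['eef_pos'])+Rt@T[:3,3]
    r=np.array(i['rotation']); 
    return K,(R.from_euler('xyz',r).as_matrix() if r.size==3 else r),np.array(i['position'])
def ray(P,u,v):
    K,Rm,p=P; d=Rm@np.array([(u-K[2])/K[0],(v-K[3])/K[1],1.]); return p,d/np.linalg.norm(d)
def onz(P,u,v,z):
    p,d=ray(P,u,v); return p+d*(z-p[2])/d[2]
def tri(rs):
    A=sum(np.eye(3)-np.outer(d,d) for p,d in rs); b=sum((np.eye(3)-np.outer(d,d))@p for p,d in rs)
    return np.linalg.solve(A,b)
def proj(P,X):
    K,Rm,p=P; c=Rm.T@(np.array(X)-p); return c[0]/c[2]*K[0]+K[2],c[1]/c[2]*K[1]+K[3]
E
python3 - <<'E'
from h import *
for n in('scene','side'):
    P=pose(n); im=cv2.imread(f'pics/{n}0.png'); h=cv2.cvtColor(im,cv2.COLOR_BGR2HSV)
    for nm,lo,hi,z in(('green',(50,120,40),(75,255,255),60),('blue',(105,150,50),(125,255,255),48)):
        m=cv2.inRange(h,lo,hi); 
        k,l,st,c=cv2.connectedComponentsWithStats(m)
        for j in np.argsort(-st[1:,4])[:3]+1:
            if st[j,4]<200: continue
            cn=max(cv2.findContours((l==j).astype('uint8'),0,1)[0],key=cv2.contourArea)
            q=cv2.approxPolyDP(cn,4,True)[:,0]
            print(n,nm,st[j],np.round(onz(P,*c[j],z)),[(int(a),int(b),*np.round(onz(P,a,b,z)[:2]).astype(int)) for a,b in q])
E
```

```text
scene green [305 236  47  31 994] [517.  15.  60.] [(351, 241, np.int64(449), np.int64(55)), (339, 241, np.int64(457), np.int64(29)), (340, 236, np.int64(436), np.int64(25)), (336, 243, np.int64(468), np.int64(24)), (321, 243, np.int64(478), np.int64(-8)), (316, 237, np.int64(457), np.int64(-26)), (309, 244, np.int64(490), np.int64(-32)), (308, 239, np.int64(471), np.int64(-41)), (305, 266, np.int64(575), np.int64(-15)), (343, 266, np.int64(551), np.int64(61))]
scene green [479 226  71  33 771] [353. 414.  60.] [(481, 226, np.int64(291), np.int64(334)), (479, 249, np.int64(395), np.int64(335)), (547, 258, np.int64(387), np.int64(479)), (547, 233, np.int64(276), np.int64(484)), (538, 232, np.int64(278), np.int64(464)), (534, 249, np.int64(358), np.int64(452)), (515, 252, np.int64(384), np.int64(412)), (498, 247, np.int64(374), np.int64(375)), (489, 239, np.int64(345), np.int64(355)), (491, 230, np.int64(302), np.int64(358))]
scene blue [ 109  210  122   50 3112] [ 536. -359.   48.] [(230, 210, np.int64(381), np.int64(-273)), (220, 221, np.int64(439), np.int64(-274)), (163, 212, np.int
[... 1562 characters left out ...]
68, 217, np.int64(188), np.int64(307)), (168, 201, np.int64(198), np.int64(396)), (161, 202, np.int64(179), np.int64(396)), (166, 228, np.int64(177), np.int64(253)), (210, 223, np.int64(289), np.int64(244))]
side blue [  300   329   156   123 11024] [ 473. -392.   48.] [(405, 329, np.int64(603), np.int64(-276)), (300, 354, np.int64(374), np.int64(-277)), (303, 377, np.int64(361), np.int64(-336)), (336, 451, np.int64(363), np.int64(-506)), (376, 439, np.int64(435), np.int64(-505)), (384, 413, np.int64(470), np.int64(-460)), (441, 398, np.int64(583), np.int64(-462)), (441, 419, np.int64(559), np.int64(-503)), (452, 415, np.int64(582), np.int64(-502)), (454, 397, np.int64(606), np.int64(-467))]
```

```bash
python3 - <<'E'
import cv2,numpy as np
a=cv2.imread('pics/scene0.png')[215:325,270:400]; b=cv2.imread('pics/side0.png')[210:320,260:390]
im=np.hstack([cv2.resize(cv2.convertScaleAbs(x,alpha=1.5),(400,338),interpolation=cv2.INTER_CUBIC) for x in(a,b)])
cv2.imwrite('pics/crop0.png',im)
E
```

```text
(no output)
```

View pics/crop0.png

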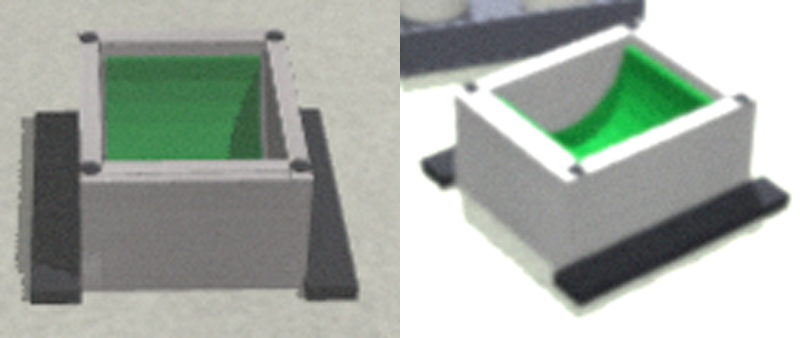

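The crop shows the mould top with four dark corner screws. In the left half they are at (90,38), (275,37), (90,168) and (302,166). In the right half they are at (465,89), (577,171) and (742,100), with the far one near (635,28). I'll triangulate these.

```bash
python3 - <<'E'
from h import *
A,B=pose('scene'),pose('side')
S={'-x-y':(90,38),'-x+y':(275,37),'+x-y':(90,168),'+x+y':(302,166)}
D={'-x+y':(65,89),'-x-y':(177,171),'+x-y':(342,100),'+x+y':(236,28)}
X={}
for k in S:
    a=(270+S[k][0]*.325-.3,215+S[k][1]*.3254-.3); b=(260+D[k][0]*.325-.3,210+D[k][1]*.3254-.3)
    X[k]=tri([ray(A,*a),ray(B,*b)]); print(k,X[k].round(1),onz(A,*a,92)[:2].round(1),onz(B,*b,92)[:2].round(1))
m=np.mean(list(X.values()),0); print(m)
u=X['+x-y']-X['-x-y']+X['+x+y']-X['-x+y']; print('x dir deg',np.degrees(np.arctan2(u[1],u[0])),np.linalg.norm(u)/2)
v=X['-x+y']-X['-x-y']+X['+x+y']-X['+x-y']; print('y dir deg',np.degrees(np.arctan2(v[1],v[0])),np.linalg.norm(v)/2)
# blue tote rim corners from side mask, fit
E
```

```text
-x-y [481.1 -60.8  92.1] [477.4 -60.1] [481.8 -64.1]
-x+y [433.8  68.1  91.4] [435.   68.2] [433.5  67.6]
+x-y [636.1 -10.4  92.3] [633.1  -9.6] [636.8 -12.8]
+x+y [594.9 119.8  92.5] [589.5 121.3] [595.7 115.3]
[536.44419308  29.19193595  92.06678427]
x dir deg 17.909733716477096 166.11103725004594
y dir deg 108.84557486425688 136.9406201985211
```

Call:
{"op": "servo_tool", "data": {
  "rows": [
    [0, 0, 2.45, 15.4, -32.2, 1.3, 0],
    [0, 0, 2.45, 15.4, -32.2, 1.3, 0],
    [0, 0, 2.45, 15.4, -32.2, 1.3, 0],
    [0, 0, 2.45, 15.4, -32.2, 1.3, 0],
    [0, 0, 2.45, 15.4, -32.2, 1.3, 0],
    [0, 0, 2.45, 15.4, -32.2, 1.3, 0],
    [0, 0, 2.45, 15.4, -32.2, 1.3, 0],
    [0, 0, 2.45, 15.4, -32.2, 1.3, 0],
    [0, 0, 2.45, 15.4, -32.2, 1.3, 0],
    [0, 0, 2.45, 15.4, -32.2, 1.3, 0],
    [0, 0, 2.45, 15.4, -32.2, 1.3, 0],
    [0, 0, 2.45, 15.4, -32.2, 1.3, 0],
    [0, 0, 2.45, 15.4, -32.2, 1.3, 0],
    [0, 0, 2.45, 15.4, -32.2, 1.3, 0],
    [0, 0, 2.45, 15.4, -32.2, 1.3, 0],
    [0, 0, 2.45, 15.4, -32.2, 1.3, 0],
    [0, 0, 0, 0, 0, 0, 0]
  ]
}}

```text
clock: 2.28
eef_pos: [442.5, -2.6, 199.7]
eef_rot: [3.142, -0.001, -2.823]
wrist_force: [0.8, 0.4, -0.1]
finger_gap: 93.8
finger_force: 0.0
```

```bash
python3 - <<'E'
from h import *
s=manip.read_state(); im=manip.camera('wrist')[:,:,::-1]; cv2.imwrite('pics/w1.png',im); print(s['clock'],s['eef_pos'],np.degrees(s['eef_rot']),s['joints'],s['finger_gap'])
np.savez('w1.npz',**{k:s[k] for k in('eef_pos','eef_rot')})
E
```

```text
2.275 [442.45582467  -2.64265354 199.66083366] [ 1.79994876e+02 -3.16179117e-02 -1.61772884e+02] [-8.86941569e-02  4.00397579e-02  1.77632627e+00 -1.40424596e-04
  1.32576881e+00 -1.97757954e+00] 93.76839740511899
```

View pics/w1.png

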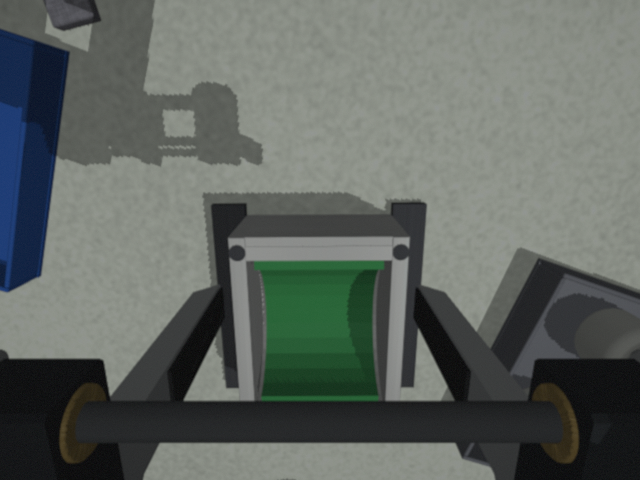

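The wrist view shows the mould square to the tool. Its far screws are at (237,252) and (400,251). The saddle's far edge is at rows 262–270, columns 256–384, and its near edge is at about row 398. The blue tote is at the left.

```bash
python3 - <<'E'
from h import *
W=pose('wrist',dict(np.load('w1.npz'))); A,B=pose('scene'),pose('side')
c=np.array([536.4,29.2]); a=np.radians(18.23); e=np.array([np.cos(a),np.sin(a)]); f=np.array([-e[1],e[0]])
def loc(X): d=X[:2]-c; return (d@e).round(1),(d@f).round(1)
for nm,(u,v),s,d in(('+x+y',(237,252),(302,166),(236,28)),('+x-y',(400,251),(90,168),(342,100))):
    pass
# left in image = tool -y..: determine by casting
for u,v,z in((237,252,92),(400,251,92),(232,238,92),(407,238,92),(246,262,92),(393,261,92)):
    X=onz(W,u,v,z); print('mould',u,v,X.round(1),loc(X))
im=cv2.imread('pics/w1.png'); h=cv2.cvtColor(im,cv2.COLOR_BGR2HSV); m=cv2.inRange(h,(50,90,30),(75,255,255))
ys=[ (x,np.where(m[:,x])[0].min(),np.where(m[:,x])[0].max()) for x in (270,320,370)]; print(ys)
rr=[(r,np.where(m[r])[0].min(),np.where(m[r])[0].max()) for r in(264,268,275,330,397)]; print(rr)
for x,t,b in ys: 
    print(loc(onz(W,x,t,83)),loc(onz(W,x,b,83)),x, h[t-2:t+14,x,2])
for key,w,s,d in(('+e-f',(400,251),(90,168),(342,100)),('+e+f',(237,252),(302,166),(236,28))):
    pass
k1=[ray(A,270+90*.325-.3,215+168*.3254-.3),ray(B,260+342*.325-.3,210+100*.3254-.3)]
k2=[ray(A,270+302*.325-.3,215+166*.3254-.3),ray(B,260+236*.325-.3,210+28*.3254-.3)]
w1,w2=ray(W,237,252),ray(W,400,251)
for k in(k1,k2):
    for w in(w1,w2):
        X=tri(k+[w]); print(X.round(1),[np.linalg.norm(np.cross(X-p,dd)).round(1) for p,dd in k+[w]])
E
```

```text
mould 237 252 [479.2 -62.5  92. ] (np.float64(-83.0), np.float64(-69.2))
mould 400 251 [435.8  66.3  92. ] (np.float64(-84.0), np.float64(66.7))
mould 232 238 [468.7 -69.5  92. ] (np.float64(-95.1), np.float64(-72.6))
mould 407 238 [423.5  67.7  92. ] (np.float64(-95.2), np.float64(71.8))
mould 246 262 [485.3 -53.   92. ] (np.float64(-74.2), np.float64(-62.1))
mould 393 261 [445.8  64.   92. ] (np.float64(-75.2), np.float64(61.3))
[(270, np.int64(262), np.int64(401)), (320, np.int64(261), np.int64(401)), (370, np.int64(261), np.int64(401))]
[(264, np.int64(254), np.int64(383)), (268, np.int64(254), np.int64(383)), (275, np.int64(262), np.int64(375)), (330, np.int64(267), np.int64(371)), (397, np.int64(261), np.int64(377))]
(np.float64(-71.2), np.float64(-43.1)) (np.float64(70.3), np.float64(-48.0)) 270 [129 112 102 102 102 100 100 102 101  97  87  82  81  81  82  84]
(np.float64(-72.1), np.float64(0.1)) (np.float64(70.2), np.float64(0.2)) 320 [138 124 109 102 104 101 104 102 104 100  95  85  80  81  80  81]
(np.float64(-72.1), np.float64(43.3)) (np.float64(70.2), np.float64(48.4)) 370 [142 121 105 103 104 102 104 103 102 100  81  61  52  52  53  53]
[563.9 -46.4  69.7] [np.float64(29.6), np.float64(73.0), np.float64(75.0)]
[552.5  11.5  68.7] [np.float64(50.0), np.float64(90.8), np.float64(127.2)]
[530.2  31.6  94.1] [np.float64(90.0), np.float64(58.7), np.float64(106.9)]
[521.3  95.   67.4] [np.float64(25.5), np.float64(76.2), np.float64(79.5)]
```

Call:
{"op": "servo_tool", "data": {
  "rows": [
    [0, 0, 0, 19.1, 6.4, -12, 1],
    [0, 0, 0, 19.1, 6.4, -12, 1],
    [0, 0, 0, 19.1, 6.4, -12, 1],
    [0, 0, 0, 19.1, 6.4, -12, 1],
    [0, 0, 0, 19.1, 6.4, -12, 1],
    [0, 0, 0, 19.1, 6.4, -12, 1],
    [0, 0, 0, 19.1, 6.4, -12, 1],
    [0, 0, 0, 19.1, 6.4, -12, 1],
    [0, 0, 0, 0, 0, 0, 1],
    [0, 0, 0, 0, 0, -7, 1],
    [0, 0, 0, 0, 0, -7, 1],
    [0, 0, 0, 0, 0, 0, 1]
  ],
  "grip_force": 30
}}

```text
clock: 3.82
eef_pos: [594.4, 49.9, 89.6]
eef_rot: [3.141, -0.001, -2.821]
wrist_force: [0.1, -0.6, -0.2]
finger_gap: 0.3
finger_force: 0.0
```

```bash
python3 - <<'E'
from h import *
s=manip.read_state(); print(s['clock'],s['eef_pos'],np.degrees(s['eef_rot']),s['finger_gap'],s['wrist_force'])
c=np.array([536.4,29.2]); a=np.radians(18.23); e=np.array([np.cos(a),np.sin(a)]); f=np.array([-e[1],e[0]])
d=s['eef_pos'][:2]-c; print(d@e,d@f)
E
```

```text
3.825 [594.35028702  49.89762983  89.62663412] [ 1.79988561e+02 -4.01445293e-02 -1.61657822e+02] 0.29809842134868886 [ 0.12354116 -0.59802638 -0.17966169]
61.51655514648507 1.53006191218741
```

Call:
{"op": "servo_tool", "data": {
  "rows": [
    [0, 0, 0, -0.4, -0.1, -4, 1],
    [0, 0, 0, -0.4, -0.1, -3, 1],
    [0, 0, 0, -0.5, -0.2, -3, 1],
    [0, 0, 0, -0.7, -0.2, -3, 1],
    [0, 0, 0, -0.7, -0.2, -3, 1],
    [0, 0, 0, -0.8, -0.3, -3, 1],
    [0, 0, 0, -0.9, -0.3, -3, 1],
    [0, 0, 0, 0, 0, 0, 1]
  ]
}}

```text
clock: 4.82
eef_pos: [590.4, 48.6, 67.7]
eef_rot: [3.142, -0.0, -2.821]
wrist_force: [-0.1, 0.6, 0.6]
finger_gap: 0.4
finger_force: 0.0
```

```bash
python3 - <<'E'
from h import *
im=manip.camera('wrist')[:,:,::-1]; s=manip.camera('side')[:,:,::-1]
sc=manip.camera('scene')[:,:,::-1]
cv2.imwrite('pics/w2.png',np.hstack([cv2.resize(im,(400,300)),cv2.resize(cv2.convertScaleAbs(s[180:320,240:410],alpha=1.4),(364,300))]))
E
```

```text
(no output)
```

View pics/w2.png

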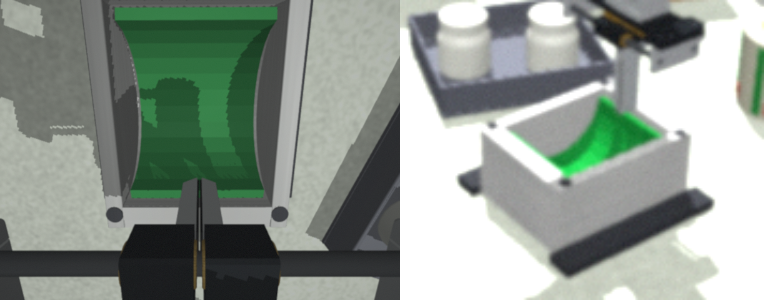

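The left half shows the far edge at row ~192 (wrist-view y ≈ 307), with the fingertip over it at columns 180–220. It isn't clear that the saddle has turned, so I'll measure both edges.

```bash
cat >> h.py <<'E'
c=np.array([536.4,29.2]); a=np.radians(18.23); e=np.array([np.cos(a),np.sin(a)]); f=np.array([-e[1],e[0]])
def W3(x,y,z): return np.array([*(c+x*e+y*f),92+z])
def edge(side,th,r=68,y=0):  # th: turn lowering +e edge; coordinates of the edge
    p=np.radians(6)+(th if side>0 else -th); return W3(side*r*np.cos(p),y,-2-r*np.sin(p))
E
python3 - <<'E'
from h import *
W=pose('wrist'); im=manip.camera('wrist')[:,:,::-1]; cv2.imwrite('pics/w2f.png',im)
h=cv2.cvtColor(im,cv2.COLOR_BGR2HSV); m=cv2.inRange(h,(50,90,30),(75,255,255))
for x in (230,250,400): 
    q=np.where(m[:,x])[0]; print(x,q.min(),q.max(),h[q.max()-20:q.max()+3,x,2])
for th in (0,.1,.2,.3,.4): print(th,[np.round(proj(W,edge(s,th,r,30)),0).tolist() for s,r in((-1,72),(-1,64),(1,64),(1,72))])
print(manip.read_state()['eef_pos'],manip.read_state()['wrist_force'])
E
```

```text
230 11 315 [ 68  68  67  68  69  68  67  75 102 119 126 125 124 125 125 125 125 125
 126 125 122 107  93]
250 11 315 [ 69  69  66  69  68  68  68  76 102 120 124 125 124 124 125 124 125 124
 124 124 121 107  92]
400 11 315 [ 67  69  67  68  67  68  69  84 112 123 124 126 126 125 125 125 124 125
 125 123 108  93  90]
0 [[385.0, 16.0], [385.0, 36.0], [373.0, 303.0], [372.0, 316.0]]
0.1 [[388.0, 10.0], [387.0, 32.0], [371.0, 297.0], [370.0, 309.0]]
0.2 [[391.0, 6.0], [390.0, 29.0], [370.0, 289.0], [369.0, 300.0]]
0.3 [[394.0, 3.0], [392.0, 27.0], [369.0, 282.0], [368.0, 291.0]]
0.4 [[397.0, 3.0], [395.0, 28.0], [368.0, 274.0], [367.0, 282.0]]
[590.61453591  48.58765915  68.10320488] [-0.59495484 -0.07696097 -0.00086051]
```

The far edge is still at rows 303–316, which matches zero turn. The tip went down just inside the wall, so I'll raise it and move 8 mm outward.

Call:
{"op": "servo_tool", "data": {
  "rows": [
    [0, 0, 0, 0, 0, 12, 1],
    [0, 0, 0, 0, 0, 11, 1],
    [0, 0, 0, 7.6, 2.5, 0, 1],
    [0, 0, 0, 0, 0, 0, 1],
    [0, 0, 0, 0, 0, -4, 1],
    [0, 0, 0, 0, 0, -4, 1],
    [0, 0, 0, -0.2, -0.1, -3, 1],
    [0, 0, 0, -0.4, -0.1, -3, 1],
    [0, 0, 0, 0, 0, 0, 1]
  ]
}}

```text
clock: 6.15
eef_pos: [597.4, 50.9, 76.7]
eef_rot: [3.142, -0.0, -2.821]
wrist_force: [1.1, 0.6, 0.4]
finger_gap: 0.4
finger_force: 0.0
```

```bash
cat > m.py <<'E'
from h import *
W=pose('wrist'); im=manip.camera('wrist')[:,:,::-1]; s=manip.read_state()
h=cv2.cvtColor(im,cv2.COLOR_BGR2HSV); m=cv2.inRange(h,(50,90,30),(75,255,255))
for x in (250,400): 
    q=np.where(m[:,x])[0]; print(x,q.min(),q.max())
for th in (0,.1,.2,.3,.4,.5): print(th,[np.round(proj(W,edge(s,th,r,30))[1],0) for s,r in((-1,72),(-1,64),(1,64),(1,72))])
d=s['eef_pos'][:2]-c; print(s['clock'],d@e,d@f,s['eef_pos'],s['wrist_force'])
E
python3 m.py
```

```text
250 0 296
400 0 296
0 [np.float64(4.0), np.float64(23.0), np.float64(284.0), np.float64(297.0)]
0.1 [np.float64(-3.0), np.float64(18.0), np.float64(279.0), np.float64(290.0)]
0.2 [np.float64(-7.0), np.float64(15.0), np.float64(272.0), np.float64(283.0)]
0.3 [np.float64(-10.0), np.float64(13.0), np.float64(265.0), np.float64(275.0)]
0.4 [np.float64(-11.0), np.float64(13.0), np.float64(257.0), np.float64(266.0)]
0.5 [np.float64(-10.0), np.float64(15.0), np.float64(249.0), np.float64(257.0)]
6.2 64.80510317547382 1.4760937747205212 [597.49066048  50.87513442  76.91715962] [ 0.52986912 -0.53060902 -0.18057899]
```

```bash
python3 - <<'E'
from h import *
I={n:manip.camera(n)[:,:,::-1] for n in('wrist','side','scene')}
def pj(n):
    s=manip.read_state(); return np.round(proj(pose(n),s['eef_pos'])).astype(int)
out=[]
for n,hw in(('wrist',90),('side',40),('scene',40)):
    u,v=pj(n); print(n,u,v); v0=max(v-hw,0);u0=u-hw
    x=cv2.convertScaleAbs(I[n][v0:v0+2*hw,u0:u0+2*hw],alpha=1.5); print(u0,v0,x.shape)
    out.append(cv2.resize(x,(266*x.shape[1]//(2*hw),266*x.shape[0]//(2*hw)),interpolation=cv2.INTER_CUBIC))
cv2.imwrite('pics/c3.png',np.hstack(out))
E
```

```text
wrist 319 282
229 192 (180, 180, 3)
side 346 236
306 196 (80, 80, 3)
scene 333 271
293 231 (80, 80, 3)
```

View pics/c3.png

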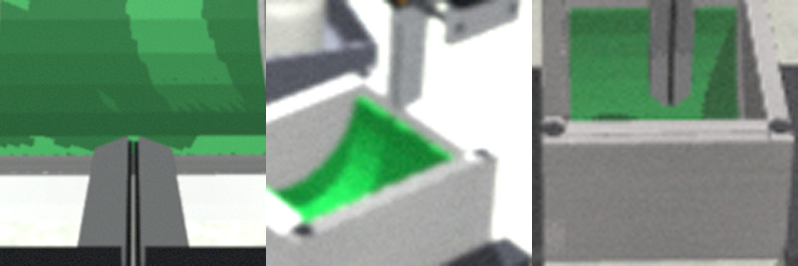

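```bash
python3 - <<'E'
from h import *
A,B,W=pose('scene'),pose('side'),pose('wrist')
r={'w':ray(W,319,285),'sc':ray(A,335,262),'si':ray(B,346,227.6)}
for k in('w sc','w si','sc si','w sc si'):
    X=tri([r[i] for i in k.split()]); d=X[:2]-c; print(k,X.round(1),(d@e).round(1),(d@f).round(1),[np.linalg.norm(np.cross(X-r[i][0],r[i][1])).round(1) for i in k.split()])
s=manip.read_state(); print(s['eef_pos'],s['joints'],s['wrist_force'])
E
```

```text
w sc [591.9  51.5  95.4] 59.7 3.8 [np.float64(2.2), np.float64(2.2)]
w si [592.1  47.8 104.8] 58.7 0.2 [np.float64(3.1), np.float64(3.1)]
sc si [598.4  55.3 100.4] 67.0 5.4 [np.float64(0.0), np.float64(0.0)]
w sc si [594.6  52.1  99.3] 62.4 3.6 [np.float64(4.6), np.float64(2.7), np.float64(4.0)]
[597.57574945  50.90589444  77.10177177] [ 2.39286479e-02  5.06241542e-01  1.48032185e+00 -2.39090383e-05
  1.15478029e+00 -1.86726976e+00] [-0.61667817 -0.72685583  0.17690574]
```

```bash
python3 - <<'E'
from h import *
i=manip.camera_info('wrist'); T=np.linalg.inv(np.array(i['T_tool_cam']))
def pt(x,y,z):
    q=T@[x,y,z,1]; return (q[0]/q[2]*i['fx']+i['cx']).round(),(q[1]/q[2]*i['fy']+i['cy']).round()
for z in(0,-19,-40):
    print(z,[pt(x,y,z) for x,y in((0,47),(8,47),(-8,47),(0,0),(8,0),(-8,0),(0,59))])
A=pose('scene')
for x,z in((65,-15),(65,-7),(65,0),(65,8),(75,0)): print(x,z,np.round(proj(A,W3(x,1.5,z))))
E
```

```text
0 [(np.float64(403.0), np.float64(282.0)), (np.float64(403.0), np.float64(268.0)), (np.float64(402.0), np.float64(295.0)), (np.float64(319.0), np.float64(282.0)), (np.float64(319.0), np.float64(268.0)), (np.float64(319.0), np.float64(295.0)), (np.float64(424.0), np.float64(282.0))]
-19 [(np.float64(410.0), np.float64(295.0)), (np.float64(411.0), np.float64(281.0)), (np.float64(409.0), np.float64(310.0)), (np.float64(319.0), np.float64(295.0)), (np.float64(319.0), np.float64(281.0)), (np.float64(319.0), np.float64(309.0)), (np.float64(433.0), np.float64(295.0))]
-40 [(np.float64(420.0), np.float64(314.0)), (np.float64(421.0), np.float64(298.0)), (np.float64(419.0), np.float64(329.0)), (np.float64(319.0), np.float64(314.0)), (np.float64(319.0), np.float64(298.0)), (np.float64(319.0), np.float64(329.0)), (np.float64(446.0), np.float64(314.0))]
65 -15 [333. 271.]
65 -7 [333. 268.]
65 0 [333. 265.]
65 8 [333. 262.]
75 0 [333. 268.]
```

The tip measures about z=97, roughly 20 mm short of the reported TCP, so it has been above the edge so far with no contact. I'll push further down and watch the force.

Call:
{"op": "servo_tool", "data": {
  "rows": [
    [0, 0, 0, -1, -0.3, -5, 1],
    [0, 0, 0, -1, -0.3, -5, 1],
    [0, 0, 0, 0, 0, -3, 1],
    [0, 0, 0, -0.3, -0.1, -3, 1],
    [0, 0, 0, -0.4, -0.1, -2, 1],
    [0, 0, 0, 0, 0, 0, 1]
  ]
}}

```text
clock: 7.1
eef_pos: [594.7, 50.1, 58.8]
eef_rot: [3.142, -0.0, -2.821]
wrist_force: [0.7, 0.2, -0.1]
finger_gap: 0.7
finger_force: 0.0
```

```bash
python3 m.py
```

```text
250 0 315
400 0 315
0 [np.float64(-2.0), np.float64(19.0), np.float64(303.0), np.float64(317.0)]
0.1 [np.float64(-9.0), np.float64(14.0), np.float64(296.0), np.float64(309.0)]
0.2 [np.float64(-15.0), np.float64(10.0), np.float64(289.0), np.float64(300.0)]
0.3 [np.float64(-19.0), np.float64(8.0), np.float64(280.0), np.float64(291.0)]
0.4 [np.float64(-20.0), np.float64(7.0), np.float64(272.0), np.float64(281.0)]
0.5 [np.float64(-19.0), np.float64(9.0), np.float64(263.0), np.float64(271.0)]
7.15 62.023899758730906 1.5494098427523184 [594.82611453  50.07472043  58.96651162] [-0.5139342   0.32555928 -0.4711629 ]
```

Call:
{"op": "servo_tool", "data": {
  "rows": [
    [0, 0, 0, 0, 0, -2.5, 1],
    [0, 0, 0, 0, 0, -2.5, 1],
    [0, 0, 0, 0, 0, 0, 1]
  ]
}}

```text
clock: 7.52
eef_pos: [594.7, 50.1, 53.8]
eef_rot: [3.142, -0.0, -2.821]
wrist_force: [-0.1, 0.0, 1.2]
finger_gap: 0.4
finger_force: 0.4
```

```bash
python3 m.py | sed -n '1,3p;9p'
```

```text
250 0 315
400 0 314
0 [np.float64(-6.0), np.float64(16.0), np.float64(307.0), np.float64(321.0)]
7.575 61.91873336417828 1.5721755909750925 [594.71910475  50.06344408  53.85911751] [-0.23412995 -0.31204714  0.48409702]
```

Contact: the edge has started to turn, to about 0.07 rad. I'll continue along the arc.

Call:
{"op": "servo_tool", "data": {
  "rows": [
    [0, 0, 0, -0.5, -0.2, -3, 1],
    [0, 0, 0, -0.7, -0.2, -3, 1],
    [0, 0, 0, -0.9, -0.3, -3, 1],
    [0, 0, 0, -1, -0.3, -3, 1],
    [0, 0, 0, -1.2, -0.4, -3, 1],
    [0, 0, 0, 0, 0, 0, 1]
  ]
}}

```text
clock: 8.32
eef_pos: [590.2, 48.6, 38.6]
eef_rot: [3.141, -0.001, -2.821]
wrist_force: [-1.2, 0.3, 0.7]
finger_gap: 0.7
finger_force: 0.4
```

```bash
python3 m.py
```

```text
250 0 312
400 0 311
0 [np.float64(-5.0), np.float64(19.0), np.float64(331.0), np.float64(346.0)]
0.1 [np.float64(-13.0), np.float64(13.0), np.float64(323.0), np.float64(336.0)]
0.2 [np.float64(-20.0), np.float64(8.0), np.float64(314.0), np.float64(326.0)]
0.3 [np.float64(-24.0), np.float64(6.0), np.float64(304.0), np.float64(315.0)]
0.4 [np.float64(-27.0), np.float64(5.0), np.float64(294.0), np.float64(304.0)]
0.5 [np.float64(-26.0), np.float64(7.0), np.float64(284.0), np.float64(292.0)]
8.375 57.25364710437004 1.6253623862864863 [590.27152816  48.65457178  38.7231937 ] [ 0.41456064 -0.13641658  0.15303111]
```

Call:
{"op": "servo_tool", "data": {
  "rows": [
    [0, 0, 0, -1.2, -0.4, -2.6, 1],
    [0, 0, 0, -1.2, -0.4, -2.6, 1],
    [0, 0, 0, -1.2, -0.4, -2.6, 1],
    [0, 0, 0, 0, 0, 0, 1]
  ]
}}

```text
clock: 8.88
eef_pos: [586.7, 47.5, 30.9]
eef_rot: [3.141, -0.001, -2.821]
wrist_force: [-0.3, 0.6, 0.0]
finger_gap: 0.4
finger_force: 0.5
```

```bash
python3 m.py
```

```text
250 0 309
400 0 308
0 [np.float64(-0.0), np.float64(25.0), np.float64(347.0), np.float64(362.0)]
0.1 [np.float64(-9.0), np.float64(19.0), np.float64(338.0), np.float64(351.0)]
0.2 [np.float64(-15.0), np.float64(14.0), np.float64(328.0), np.float64(340.0)]
0.3 [np.float64(-20.0), np.float64(12.0), np.float64(318.0), np.float64(329.0)]
0.4 [np.float64(-22.0), np.float64(12.0), np.float64(308.0), np.float64(317.0)]
0.5 [np.float64(-20.0), np.float64(14.0), np.float64(297.0), np.float64(305.0)]
8.925 53.47337286149559 1.598591875347699 [586.68936668  47.44655311  30.97342711] [0.57138759 0.55429382 1.11293016]
```

The saddle is turned to about 0.465 rad. I'll back off and swing the tool over the proud near edge. With the real tip about 23 mm behind the reported TCP, I'll allow for that in the grasp.

Call:
{"op": "servo_tool", "data": {
  "rows": [
    [0, 0, 0, 0, 0, 15, 1],
    [0, 0, 0, 0, 0, 55, 1],
    [0, 0, 0, 0, 0, 60, 1],
    [0, 0, -10, -11.6, -4, -1.2, 0.58],
    [0, 0, -10, -11.6, -4, -1.2, 0.58],
    [0, 0, -10, -11.6, -4, -1.2, 0.58],
    [0, 0, -10, -11.6, -4, -1.2, 0.58],
    [0, 0, -10, -11.6, -4, -1.2, 0.58],
    [0, 0, -10, -11.6, -4, -1.2, 0.58],
    [0, 0, -10, -11.6, -4, -1.2, 0.58],
    [0, 0, -10, -11.6, -4, -1.2, 0.58],
    [0, 0, -10, -11.6, -4, -1.2, 0.58],
    [-2.15, 6.52, 0, 0, 0, -6, 0.58],
    [-2.15, 6.52, 0, 0, 0, -6, 0.58],
    [-2.15, 6.52, 0, 0, 0, -6, 0.58],
    [0, 0, 0, 0, 0, 0, 0.58],
    [0, 0, 0, 0, 0, 0, 0.58]
  ]
}}

```text
clock: 11.05
eef_pos: [482.6, 11.5, 133.0]
eef_rot: [-2.785, -0.0, 1.891]
wrist_force: [-0.4, 1.2, 0.3]
finger_gap: 39.7
finger_force: 0.0
```

```bash
python3 - <<'E'
from h import *
I={n:manip.camera(n)[:,:,::-1] for n in('wrist','side','scene')}
for n in I: cv2.imwrite(f'pics/{n}4.png',I[n])
s=manip.read_state(); d=s['eef_pos'][:2]-c; M=R.from_euler('xyz',s['eef_rot']).as_matrix()
print(s['clock'],d@e,d@f,s['eef_pos'],'toolz e,f,z',M[:2,2]@e,M[:2,2]@f,M[2,2],'tooly',M[:2,1]@e,M[:2,1]@f,s['finger_gap'],s['joints'])
np.savez('w4.npz',eef_pos=s['eef_pos'],eef_rot=s['eef_rot'])
x=lambda n,u,v,w,h:cv2.resize(cv2.convertScaleAbs(I[n][v:v+h,u:u+w],alpha=1.4),(400,400*h//w),interpolation=cv2.INTER_CUBIC)
o=np.vstack([np.hstack([x('side',260,170,120,90),x('scene',270,180,120,90)]),np.hstack([cv2.resize(I['wrist'],(400,300)),x('wrist',200,180,240,180)])])
cv2.imwrite('pics/c4.png',o)
for n in('side','scene','wrist'):
    P=pose(n)
    print(n,[np.round(proj(P,edge(-1,th,68,y))).tolist() for th in(.4,.5) for y in(-54,54)])
E
```

```text
11.2 -56.80941184281627 -0.07534867047867877 [482.46551589  11.35661538 133.28473024] toolz e,f,z -0.34951550204841736 -0.0004135644254075893 -0.9369304898402595 tooly 0.9369288356609499 0.00177598026849779 39.53547382919381 [ 0.01262775  0.42992149  1.49935234 -0.10574515  1.55409605 -0.28736641]
side [[318.0, 253.0], [291.0, 232.0], [319.0, 250.0], [292.0, 230.0]]
scene [[305.0, 225.0], [354.0, 224.0], [305.0, 223.0], [354.0, 222.0]]
wrist [[320.0, 344.0], [320.0, 179.0], [320.0, 349.0], [320.0, 181.0]]
```

View pics/c4.png

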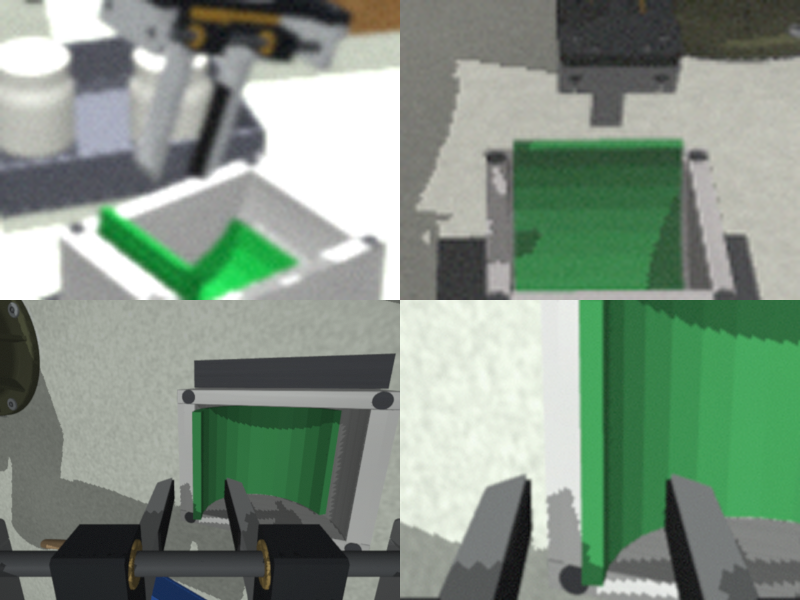

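The wrist view shows the proud edge strip at full-frame columns 308–323, rows 176–351. The finger centre is at column 319, so I'll shift about 2.5 mm outward. The side and scene views agree with a turn of about 0.45 rad. I'll go down along the tool axis.

Call:
{"op": "servo_tool", "data": {
  "rows": [
    [0, 0, 0, -3.6, -1.2, -8, 0.58],
    [0, 0, 0, -3.6, -1.2, -8, 0.58],
    [0, 0, 0, -3.3, -1.1, -9, 0.58],
    [0, 0, 0, -3.2, -1, -8.5, 0.58],
    [0, 0, 0, -3.2, -1, -8.5, 0.58],
    [0, 0, 0, -2.7, -0.9, -7, 0.58],
    [0, 0, 0, -2.7, -0.9, -7, 0.58],
    [0, 0, 0, 0, 0, 0, 0.58]
  ]
}}

```text
clock: 12.2
eef_pos: [459.9, 4.2, 75.9]
eef_rot: [-2.781, -0.001, 1.891]
wrist_force: [0.6, -0.7, -0.3]
finger_gap: 39.8
finger_force: 0.0
```

```bash
python3 - <<'E'
from h import *
I={n:manip.camera(n)[:,:,::-1] for n in('wrist','side')}
s=manip.read_state(); d=s['eef_pos'][:2]-c
print(s['clock'],d@e,d@f,s['eef_pos'],s['wrist_force'],s['finger_gap'])
x=lambda n,u,v,w,h:cv2.resize(cv2.convertScaleAbs(I[n][v:v+h,u:u+w],alpha=1.4),(400,400*h//w),interpolation=cv2.INTER_CUBIC)
cv2.imwrite('pics/c5.png',np.hstack([x('side',260,190,100,75),x('wrist',220,200,200,150)]))
E
```

```text
12.3 -80.04744265034036 0.05302368854820827 [460.3536804    4.20893836  76.48724052] [0.36077391 0.01299231 0.08156804] 39.05882743395626
```

View pics/c5.png

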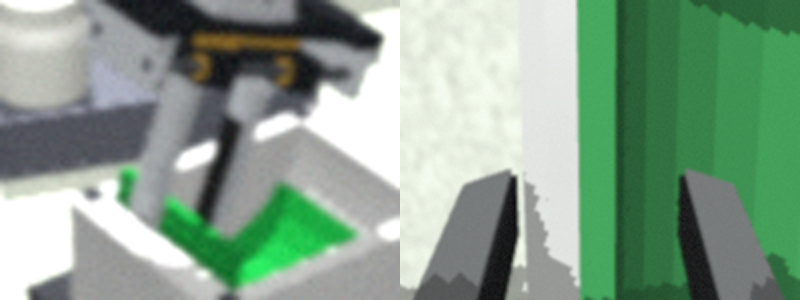

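The fingers straddle the wall and are centred: fingers at crop columns 516 and 683, strip at 578–616. Closing.

Call:
{"op": "servo_tool", "data": {
  "rows": [
    [0, 0, 0, 0, 0, 0, 0.75],
    [0, 0, 0, 0, 0, 0, 0.85],
    [0, 0, 0, 0, 0, 0, 1],
    [0, 0, 0, 0, 0, 0, 1],
    [0, 0, 0, 0, 0, 0, 1],
    [0, 0, 0, 0, 0, 0, 1]
  ],
  "grip_force": 35
}}

```text
clock: 13.05
eef_pos: [460.6, 4.3, 76.4]
eef_rot: [-2.783, -0.001, 1.891]
wrist_force: [3.8, 1.6, 0.1]
finger_gap: 9.0
finger_force: 34.4
```

Call:
{"op": "servo_tool", "data": {
  "rows": [
    [0, 0, 0, 0, 0, 4, 1],
    [0, 0, 0, 0, 0, 6, 1],
    [0, 0, 0, 0, 0, 10, 1],
    [0, 0, 0, 0, 0, 15, 1],
    [0, 0, 0, 0, 0, 20, 1],
    [0, 0, 0, 0, 0, 25, 1],
    [0, 0, 0, 0, 0, 25, 1],
    [0, 0, 0, 0, 0, 15, 1],
    [0, 0, 0, 0, 0, 10, 1],
    [0, 0, 0, 0, 0, 0, 1]
  ]
}}

```text
clock: 14.3
eef_pos: [460.2, 4.2, 206.6]
eef_rot: [-2.782, -0.001, 1.891]
wrist_force: [-0.5, -0.5, -2.1]
finger_gap: 8.6
finger_force: 34.3
```

```bash
python3 - <<'E'
from h import *
I={n:manip.camera(n)[:,:,::-1] for n in('side','scene')}
s=manip.read_state(); print(s['clock'],s['eef_pos'],s['wrist_force'],s['finger_gap'])
x=lambda n,u,v,w,h:cv2.resize(cv2.convertScaleAbs(I[n][v:v+h,u:u+w],alpha=1.4),(400,400*h//w),interpolation=cv2.INTER_CUBIC)
cv2.imwrite('pics/c6.png',np.hstack([x('side',220,120,250,350),x('scene',100,90,300,210)[:].copy() if 0 else cv2.resize(x('scene',90,90,300,210),(400,560))]))
E
```

```text
14.4 [459.93130132   4.1794043  205.71566446] [ 0.05486333  0.00637282 -2.13244976] 8.827081376547541
```

View pics/c6.png

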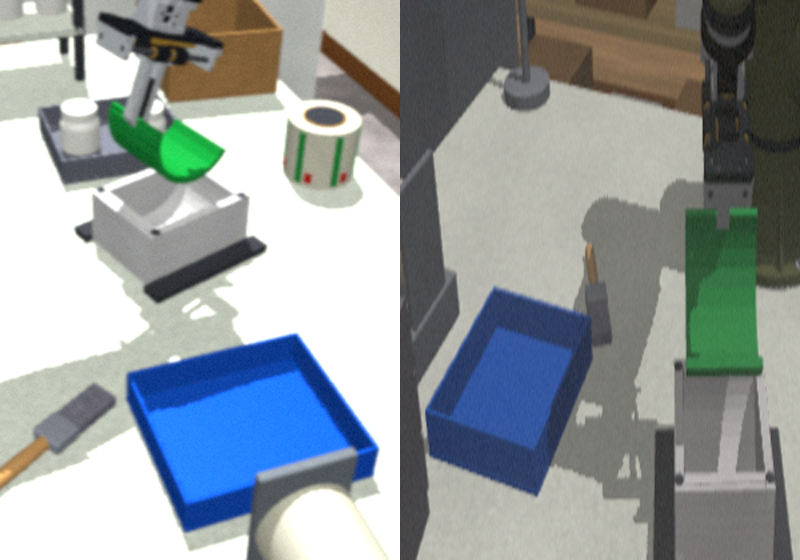

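The saddle is held firmly. In the side half the blue rim corners are at (297,337), (130,376) and (377,450). In the scene half they are at (497,289), (591,318), (428,408) and (540,455). I'll locate the tote from these.

```bash
python3 - <<'E'
from h import *
A,B=pose('scene'),pose('side')
sc=lambda u,v:ray(A,90+(u-400)*.75,90+v*.375); si=lambda u,v:ray(B,220+u*.625,120+v*.625)
# scene: far-left(497,289)=(-x,-y); far-right(591,318)=(-x,+y); near-left(428,408)=(+x,-y); near-right=(+x,+y)
at=lambda r,z:(r[0]+r[1]*(z-r[0][2])/r[1][2])[:2].round(0)
for k,a,b in(('-x+y',sc(591,318),si(130,376)),('+x+y',sc(540,455),si(297,337)),('+x-y',sc(428,408),si(377,450))):
    print(k,tri([a,b]).round(1),at(a,48),at(b,48))
print('-x-y',at(sc(497,289),48))
im=manip.camera('side')[:,:,::-1]; h=cv2.cvtColor(im,cv2.COLOR_BGR2HSV); m=cv2.inRange(h,(105,150,50),(125,255,255))
s=manip.read_state();print(s['eef_pos'])
E
```

```text
-x+y [ 374.5 -271.6   43.9] [ 375. -267.] [ 375. -281.]
+x+y [ 604.7 -264.7   38.1] [ 611. -254.] [ 602. -281.]
+x-y [ 603.3 -472.1   45.3] [ 604. -467.] [ 604. -477.]
-x-y [ 378. -464.]
[459.91373433   4.19880783 205.6112613 ]
```

Call:
{"op": "servo_tool", "data": {
  "rows": [
    [0, 0, -1.3, -2.5, -12, 0, 1],
    [0, 0, -1.3, -2.5, -20, -2, 1],
    [0, 0, -1.3, -2.5, -28, -3, 1],
    [0, 0, -1.3, -2.5, -31, -3, 1],
    [0, 0, -1.3, -2.5, -31, -3, 1],
    [0, 0, -1.3, -2.5, -31, -3, 1],
    [0, 0, -1.3, -2.5, -31, -3, 1],
    [0, 0, -1.3, -2.5, -31, -3, 1],
    [0, 0, -1.3, -2.5, -31, -3, 1],
    [0, 0, -1.3, -2.5, -31, -3, 1],
    [0, 0, -1.3, -2.5, -31, -3, 1],
    [0, 0, -1.3, -2.5, -28, -3, 1],
    [0, 0, -1.3, -2.5, -20, -3, 1],
    [0, 0, -1.3, -2.5, -14, -3, 1],
    [0, 0, 0, 0, -5, 0, 1],
    [0, -5, 0, 0, 0, 0, 1],
    [0, -7, 0, 0, 0, 0, 1],
    [0, -7, 0, 0, 0, 0, 1],
    [0, -5, 0, 0, 0, 0, 1],
    [0, -2.5, 0, 0, 0, 0, 1]
  ]
}}

```text
clock: 16.95
eef_pos: [425.0, -370.4, 168.9]
eef_rot: [3.037, 0.001, 1.574]
wrist_force: [0.1, 0.5, -1.9]
finger_gap: 8.5
finger_force: 34.2
```

Call:
{"op": "servo_tool", "data": {
  "rows": [
    [0, 0, 0, 0, 0, 0, 1],
    [0, 0, 0, 0, 0, 0, 1]
  ]
}}

```text
clock: 17.2
eef_pos: [425.5, -370.6, 168.3]
eef_rot: [3.04, 0.0, 1.574]
wrist_force: [0.3, -0.7, -0.9]
finger_gap: 8.4
finger_force: 34.2
```

```bash
python3 - <<'E'
from h import *
I={n:manip.camera(n)[:,:,::-1] for n in('side','scene')}
for n in I: cv2.imwrite(f'pics/{n}7.png',I[n])
s=manip.read_state(); print(s['clock'],s['eef_pos'],np.degrees(s['eef_rot']),s['wrist_force'],s['finger_gap'])
x=lambda n,u,v,w,h:cv2.resize(cv2.convertScaleAbs(I[n][v:v+h,u:u+w],alpha=1.4),(400,400*h//w),interpolation=cv2.INTER_CUBIC)
cv2.imwrite('pics/c7.png',np.hstack([x('side',270,240,200,250),x('scene',90,120,200,250)]))
p=np.array(s['eef_pos'])
for n in I: print(n,[(np.round(proj(pose(n),p+[65.5+sx*68,y,41])).tolist()) for sx in(-1,1) for y in(-56,56)])
E
```

```text
17.3 [ 425.58167463 -370.59193259  168.10394554] [1.74154486e+02 1.41326636e-02 9.01976898e+01] [ 0.11980147  0.64904211 -2.28972811] 8.200124642696217
side [[357.0, 338.0], [333.0, 296.0], [432.0, 321.0], [402.0, 282.0]]
scene [[158.0, 149.0], [201.0, 155.0], [126.0, 173.0], [172.0, 180.0]]
```

View pics/c7.png

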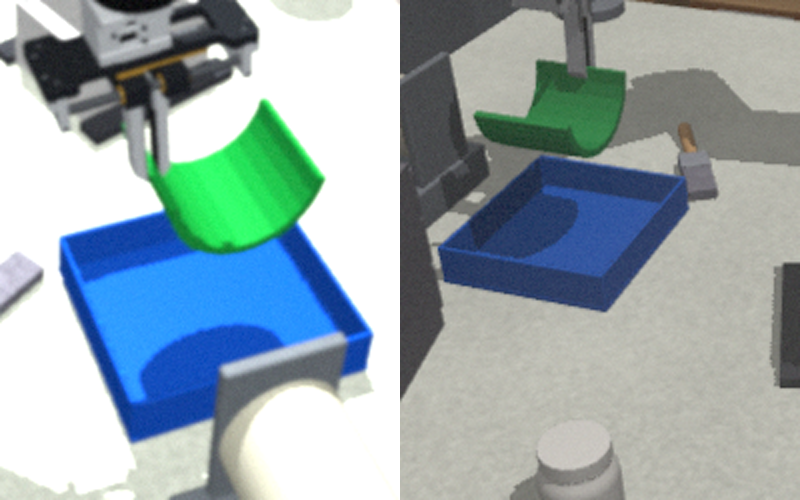

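The saddle hangs over the tote with its far edge looking slightly low. I read corners at (323,180) and (265,101) in the side half, and (477,113), (537,62) and (625,72) in the scene half.

```bash
python3 - <<'E'
from h import *
A,B=pose('scene'),pose('side')
print('+x-y',tri([ray(A,128.5,176.5),ray(B,431.5,330)]))
# +x edge line in scene lower right corner is hidden; sign check of -x corners with known x
for u,v in((158.5,151),(202.5,156)):
    p,d=ray(A,u,v); t=(422.5-p[0])/d[0]; print('-x at x=422.5',p+d*t)
p,d=ray(B,402.5,290.5); t=(559-p[0])/d[0]; print(p+d*t)
h=cv2.cvtColor(cv2.imread('pics/scene7.png'),cv2.COLOR_BGR2HSV); m=cv2.inRange(h,(50,90,30),(75,255,255)); m[:,260:]=0
q=np.argwhere(m[:, :]>0); q=q[(q[:,0]<210)]; print('scene lowest green',q[q[:,0].argmax()],'right',q[q[:,1].argmax()])
h=cv2.cvtColor(cv2.imread('pics/side7.png'),cv2.COLOR_BGR2HSV); m=cv2.inRange(h,(50,90,30),(75,255,255)); m[:260]=0;m[:,:330]=0
q=np.argwhere(m>0); print('side lowest',q[q[:,0].argmax()],'right',q[q[:,1].argmax()])
P=pose('side');
for z in(142,135): print([np.round(proj(P,[491+dx,-427,z])).tolist() for dx in(-20,0,20)])
E
```

```text
+x-y [ 554.49542666 -429.88457703  195.29720803]
-x at x=422.5 [ 422.5        -426.18810622  203.44897785]
-x at x=422.5 [ 422.5        -311.84209403  206.39260688]
[ 559.         -319.87785154  193.42425044]
scene lowest green [198 183] right [156 201]
side lowest [360 374] right [324 431]
[[381.0, 361.0], [391.0, 359.0], [402.0, 356.0]]
[[380.0, 364.0], [391.0, 362.0], [402.0, 359.0]]
```

Call:
{"op": "servo_tool", "data": {
  "rows": [
    [0, -2, 0, 0, 0, -8, 1],
    [0, -2, 0, 0, 0, -16, 1],
    [0, 0, 0, 0, 0, -18, 1],
    [0, 0, 0, 0, 0, -18, 1],
    [0, 0, 0, 0, 0, -18, 1],
    [0, 0, 0, 0, 0, -18, 1],
    [0, 0, 0, 0, 0, -14, 1],
    [0, 0, 0, 0, 0, -10, 1],
    [0, 0, 0, 0, 0, -6, 1],
    [0, 0, 0, 0, 0, 0, 1],
    [0, 0, 0, 0, 0, 0, 1]
  ]
}}

```text
clock: 18.68
eef_pos: [425.4, -371.0, 42.8]
eef_rot: [2.968, 0.001, 1.573]
wrist_force: [0.2, -0.3, -1.8]
finger_gap: 8.7
finger_force: 34.4
```

Call:
{"op": "servo_tool", "data": {
  "rows": [
    [0, 0, 0, 0, 0, -2, 1],
    [0, 0, 0, 0, 0, -2, 1],
    [0, 0, 0, 0, 0, 0, 1],
    [0, 0, 0, 0, 0, 0, 1]
  ]
}}

```text
clock: 19.18
eef_pos: [425.2, -370.8, 38.4]
eef_rot: [2.969, 0.001, 1.573]
wrist_force: [-0.2, -0.1, -2.7]
finger_gap: 8.8
finger_force: 34.4
```

Call:
{"op": "servo_tool", "data": {
  "rows": [
    [0, 0, 0, 0, 0, -1.5, 1],
    [0, 0, 0, 0, 0, -1.5, 1],
    [0, 0, 0, 0, 0, 0, 1],
    [0, 0, 0, 0, 0, 0, 1]
  ]
}}

```text
clock: 19.68
eef_pos: [425.2, -370.8, 35.4]
eef_rot: [2.969, 0.001, 1.573]
wrist_force: [0.7, -0.1, -2.1]
finger_gap: 8.7
finger_force: 34.4
```

Call:
{"op": "servo_tool", "data": {
  "rows": [
    [0, 0, 0, 0, 0, -1, 1],
    [0, 0, 0, 0, 0, -1, 1],
    [0, 0, 0, 0, 0, 0, 1],
    [0, 0, 0, 0, 0, 0, 1]
  ]
}}

```text
clock: 20.18
eef_pos: [425.2, -370.8, 33.3]
eef_rot: [2.969, 0.001, 1.573]
wrist_force: [-0.4, 0.2, -2.5]
finger_gap: 8.9
finger_force: 34.4
```

Call:
{"op": "servo_tool", "data": {
  "rows": [
    [0, 0, 0, 0, 0, -1, 1],
    [0, 0, 0, 0, 0, -1, 1],
    [0, 0, 0, 0, 0, 0, 1],
    [0, 0, 0, 0, 0, 0, 1]
  ]
}}

```text
clock: 20.68
eef_pos: [425.3, -370.9, 31.4]
eef_rot: [2.969, 0.001, 1.573]
wrist_force: [0.1, 0.7, -1.0]
finger_gap: 8.8
finger_force: 34.6
```

Call:
{"op": "servo_tool", "data": {
  "rows": [
    [0, 0, 0, 0, 0, -1, 1],
    [0, 0, 0, 0, 0, -1, 1],
    [0, 0, 0, 0, 0, 0, 1],
    [0, 0, 0, 0, 0, 0, 1]
  ]
}}

```text
clock: 21.18
eef_pos: [425.3, -371.0, 29.6]
eef_rot: [2.968, 0.001, 1.573]
wrist_force: [-2.3, -0.7, 4.5]
finger_gap: 8.6
finger_force: 35.4
```

Touchdown: the force rose to +4.5 N. I'll ease up slightly, open gently and retract along the tool axis.

Call:
{"op": "servo_tool", "data": {
  "rows": [
    [0, 0, 0, 0, 0, 0.7, 1],
    [0, 0, 0, 0, 0, 0, 0.9],
    [0, 0, 0, 0, 0, 0, 0.85],
    [0, 0, 0, 0, 0, 0, 0.8],
    [0, 0, 0, 0, 0, 0, 0.7],
    [0, 0, 0, 0, 0, 0, 0.6],
    [0, 0, 0, 0, 0, 0, 0.6]
  ],
  "grip_force": 5
}}

```text
clock: 22.05
eef_pos: [425.2, -370.8, 30.1]
eef_rot: [2.969, 0.001, 1.573]
wrist_force: [-0.1, 0.1, -0.1]
finger_gap: 36.8
finger_force: 0.0
```

Call:
{"op": "servo_tool", "data": {
  "rows": [
    [0, 0, 0, -0.5, 0, 5, 0.6],
    [0, 0, 0, -1.5, 0, 10, 0.6],
    [0, 0, 0, -3, 0, 20, 0.6],
    [0, 0, 0, -5, 0, 30, 0.6],
    [0, 0, 0, -5, 0, 30, 0.6],
    [0, 0, 0, -5, 0, 30, 0.6],
    [0, 0, 0, 0, 0, 30, 0.6],
    [0, 0, 0, 0, 0, 0, 0.6]
  ]
}}

```text
clock: 23.05
eef_pos: [405.7, -371.5, 187.9]
eef_rot: [2.966, 0.004, 1.573]
wrist_force: [0.5, 0.6, -1.4]
finger_gap: 37.8
finger_force: 0.0
```

```bash
python3 - <<'E'
from h import *
I={n:manip.camera(n)[:,:,::-1] for n in('side','scene')}
s=manip.read_state(); print(s['clock'],s['eef_pos'],s['wrist_force'],s['finger_gap'])
x=lambda n,u,v,w,h:cv2.resize(cv2.convertScaleAbs(I[n][v:v+h,u:u+w],alpha=1.4),(400,400*h//w),interpolation=cv2.INTER_CUBIC)
cv2.imwrite('pics/c8.png',np.hstack([x('side',270,240,200,250),x('scene',90,120,200,250)]))
E
```

```text
23.15 [ 405.02728224 -370.65652979  184.90772109] [-0.68517377  0.03769913  0.18846838] 37.92271004700051
```

View pics/c8.png

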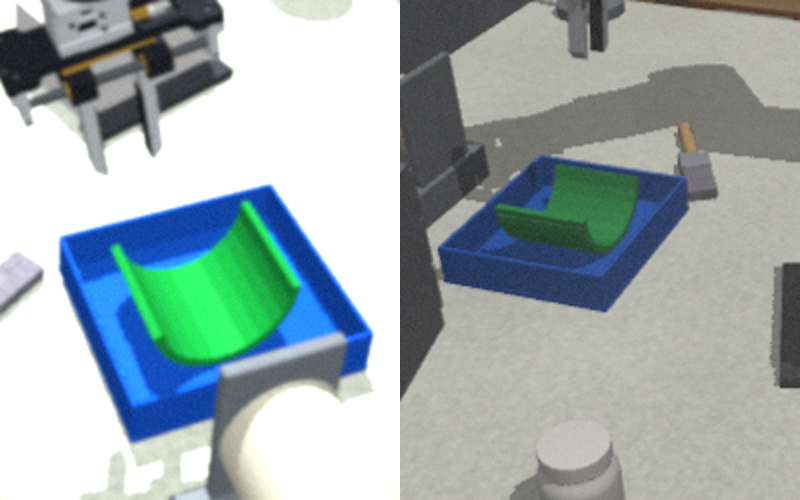

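The saddle sits in the tote, hollow side up and clear of the walls, at about (205,300) in the side half and (570,215) in the scene half. I'll let it settle, then hand in.

Call:
{"op": "servo_tool", "data": {
  "rows": [
    [0, 0, 0, 0, 0, 0, 0.6],
    [0, 0, 0, 0, 0, 0, 0.6],
    [0, 0, 0, 0, 0, 0, 0.6],
    [0, 0, 0, 0, 0, 0, 0.6],
    [0, 0, 0, 0, 0, 0, 0.6],
    [0, 0, 0, 0, 0, 0, 0.6],
    [0, 0, 0, 0, 0, 0, 0.6],
    [0, 0, 0, 0, 0, 0, 0.6],
    [0, 0, 0, 0, 0, 0, 0.6],
    [0, 0, 0, 0, 0, 0, 0.6],
    [0, 0, 0, 0, 0, 0, 0.6],
    [0, 0, 0, 0, 0, 0, 0.6]
  ]
}}

```text
clock: 24.65
eef_pos: [405.2, -370.8, 185.0]
eef_rot: [2.969, 0.001, 1.573]
wrist_force: [0.3, -0.5, 0.4]
finger_gap: 38.0
finger_force: 0.0
```

```bash
python3 -c "
from cell import manip
print(manip.sign_off())"
```

```text
the job is handed in; nothing more can be done
None
```

I turned the saddle in the mould, pinched its proud edge, lifted it out and set it hollow side up on the blue tote's floor; the jars were not touched, and I handed in at about 25 s with no verdict shown.

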